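# Take a thickness reading, then hold the gauge's spring jaw open

### The job

Finish the thickness reading of the walnut block clamped in the green bench gauge: swing the red-knobbed pointer lock over to free the pointer, let the pointer drop and come to rest on its scale, then swing the lock fully back so that the pointer is lifted and locked again. Only then draw the spring-loaded jaw back by its upright black handle until its index stands in the red band, and finish while holding it there, so that someone else can take out the block. Leave the block standing on its rest and the other things on the bench where they are.

Things in the scene. Friction and masses are not known exactly. Their poses are not given: they have to be found in the camera images.
- gauge: green bench thickness gauge, fixed; base 108x276 mm, overall 171 mm high. Origin under it on the bench; x to its back, y along the spindle (anvil and scale at +y, black handle at -y), z up. Anvil face y +0.078, block between it and the jaw; spring barrel y -0.016 to -0.056, top z 0.080, lever boss on it to z 0.117; beam and scale at x +0.02 to +0.055, to z 0.171. Index and red band at x -0.035, z 0.025.
- jaw_handle (a point): grip point of the upright black handle on the outer end of the sliding jaw: a round post 20 mm thick, from z 0.079 to 0.136 in the gauge frame, this point on its axis at z 0.113; 34 mm free between post and barrel cap; a 26 mm wide block (top z 0.074) lies below it. Drawn out along the gauge's -y.
- jaw_mark (a point): where jaw_handle is when the index stands in the middle of the red band (band 8 mm wide): 22 mm further along the gauge's -y than with the jaw shut on the block
- jaw_slide (a joint): draw of the jaw (m): 0 = shut on the block, grows as it is pulled out, 0.022 = index at mid red band (0.018 to 0.026 is in the band), end stop 0.036. A spring pulls it back with 5 N at 0 and 9 N at the mark; it returns when let go.
- lever_knob (a point): centre of the red ball knob, 19 mm across, on the pointer-lock lever; 44 mm from lever_axis, at about z 0.142 (0.149 when upright); the bar below it is 7 mm thick. The lever swings in a plane across the gauge's front (gauge y and z), gauge x -0.032, and has free air on both sides of the knob.
- lever_axis (a point): centre of the lever's shaft (fixed on the gauge, gauge z 0.105); the shaft runs along the gauge's x. Knob at y +0.023 from it when locked, y -0.023 when free
- arrest_lever (a joint): pointer lock (rad): about 0 = locked, knob leaning to the gauge's +y; 1.1 = free, knob leaning to -y (handle side), at its stop. Stays where it is put; about 2.5 N at the knob moves it. A roller on its shaft presses down the rear arm of the pointer beam when locked.
- pointer_beam (a joint): pointer (rad): about 0 = held up and locked, grows as it drops; 0.22 = resting against the jaw's driving finger, pointer at the green part of the scale (the reading). It takes about half a second to drop; if the jaw is drawn while the pointer is free, it falls off the scale (up to 0.5).
- block_center (a point): centre of the walnut block being measured: stands on edge on the steel rest, 22 mm thick along the gauge's y, 70 mm long along x, 60 mm high (z 0.032 to 0.092); its own x axis points up. Loose once the jaw is drawn; stands by itself
- blank_2: walnut block lying flat in front of the gauge, 60x70x22 mm, origin under its centre; leave alone
- blank_3: second walnut block lying flat in front of the gauge, 60x70x22 mm, origin under its centre; leave alone
- square: try square lying flat right of the gauge, 181x121x17 mm, dark wooden stock and steel blade, origin under its centre; leave alone
- wing_dividers: steel dividers lying flat behind the gauge, 60x185x11 mm, origin under its centre; leave alone
Not all that is in view belongs to the job. What is shaped like the part that bears block_center but blue, turquoise or yellow is not meant.

How it is judged:
By the outcome, as a careful person would: the job done as asked, in the order asked, and still so for the second after the job is handed in, while the arm keeps its last pose, push and grip.
It also fails if it takes over 45 s, if anything falls off the work surface, if the arm or the gripper's body presses on something with over 40 N, if the wrist force passes 120 N, or if a joint passes its speed limit or range.

### The arm

A 6-joint arm with a two-finger parallel gripper is mounted at the origin on a cart in front of the work surface, level with it; the furniture and walls round the work are solid. World frame = base frame: x ahead of the robot, y to its left, z up, the work surface at z = 0. Lengths are in mm, angles in rad, forces in N, time in s.
With the tool pointing down it reaches from about 275 to 725 mm from the base axis. Payload 5.6 kg.
Tool frame: the origin (TCP) lies on the mounting face of the last link; the fingertips stand 173 mm ahead of it and the grasp point (between the pads) lies 155 mm ahead of it; z points along the fingers, x is the direction in which the jaws open and shut, and the axes are right-handed (so a half turn about z gives the same grasp; the last joint's range is limited). The gripper opens to 85 mm and grips with 20 to 120 N. Pads are 22 mm wide; open, the fingers measure 114 mm over their backs; the gripper's body (76 mm by 85 mm) begins 54 mm behind the grasp point. The pads swing forward as they close: fully open they stand 13 mm farther back than shut.
Start: joints at [-1.018, 0.255, 0.108, 0, -1.424, -0.285], TCP at [145.556, -530.384, 404.683] pointing down, gripper open.
Joint ranges: [-2.95, 2.95], [-1.21, 1.97], [-1.09, 1.5], [-2.87, 1.71], [-2.94, -0.07], [-3.05, 3.05]. Speed limits (rad/s): [2.57, 2.57, 3.14, 3.14, 3.14, 3.14].

### API

Orientations are given as [roll, pitch, yaw] about the fixed x, y, z axes, in that order (R = Rz(yaw) Ry(pitch) Rx(roll)).
In Python, from rig import read_state, grab_frame, calibration, hand_in gives the robot as it stands.
- The arm moves only by the tool arm_command, never from a script. Its argument "moves" is a list of rows, each an object with "travel": the shift along the tool's x, y, z in cm, a list of three; "yaw": the turn about the tool's z in rad; "fingers": the closure, from 0 (fully open) to 1 (shut). A call has exactly 8 rows; each row is the pose to reach, as a shift and turn from the pose commanded when the call began, along the tool's axes at that moment; what a row does not reach only later rows make up. A row lasts 1/12 s, in which the tool goes at most 41.7 mm and 7.16 degrees, less where a joint would pass 70% of its speed; a pose out of reach is approached as far as the arm can. A call with a gripper value outside its range is refused whole. The fingers move at their own pace and stop on an object; "force" is the grip in N (left out, the last holds). Time passes only in rows, so rows that repeat a pose let the fingers close, or fill a call up. It gives the time, the measured TCP pose, the force and the opening at its end, in the units of the state.
- read_state(): the state, without advancing time (a new reading comes with each control period).
- grab_frame(name): name is "scene" or "side" or "wrist"; returns (picture, depth): 480x640x3 uint8, red, green, blue; 480x640 float32, mm along the optical axis (not along the pixel's ray), 0 where there is no reading.
- calibration(name): a dict with "fx", "fy", "cx", "cy" (pixels), "k1" (the pictures are not rectified: a ray, as slopes to the right and down, at radius r is drawn at 1 + k1 r^2 times it, then the intrinsics apply), "view" (4x4, takes a point from world to camera coordinates). Camera axes: x right, y down, z forward; pixel columns grow to the right and rows downward; lengths in mm; the calibration is good to about 2 mm. A picture is of the moment at which its call begins: read the wrist's pose just before it. calibration takes no time and is no camera call; for the wrist camera it gives the pose at the moment of the call.
- hand_in(): hands the job in, once; it reports no verdict.
The state is a dict: "t": time; "joint_pos": joint angles; "joint_vel": joint speeds; "joint_torque": joint torques, N m; "eef_pos": TCP position; "orientation": TCP orientation; "wrist_force": force on the tool from outside, world axes, zero at the start; "moment": the same for the moment, N m; "opening": finger opening in mm.
Only numpy, scipy, OpenCV 4.12 (cv2) and the standard library are available. Lean on these libraries where they do the work, as an engineer would, in place of code of your own. Each camera call takes 0.05 s, during which the arm holds its last target. There are 200 camera calls.

## Working session

There is one attempt and no reset: what is moved stays moved. The work goes in short steps, Python scripts to look and compute and a tool call to move; the robot and the scene stay as the last step left them, time stands still between calls to the robot, and variables do not carry over. Pictures are saved under pics/ and viewed, about 8 in all and at most 12, crops included, and the job is handed in when it is done.

Besides the shell and the picture viewer there is one more tool, called after "Request:" as name(argument=value, ...) on one line, values as JSON. arm_command: Moves the arm, as the interface text tells. Its arguments: {"type":"object","properties":{"moves":{"type":"array"},"force":{"type":"number"}},"required":["moves"]}

```bash
mkdir -p pics; cat > h.py <<'E'
import numpy as np, cv2
from rig import read_state, grab_frame, calibration, hand_in
def K(c): return np.array([[c['fx'],0,c['cx']],[0,c['fy'],c['cy']],[0,0,1.]])
def dist(c): return np.array([c['k1'],0,0,0,0.])
def cloud(name):
    c=calibration(name); im,d=grab_frame(name)
    v,u=np.mgrid[0:480,0:640]
    p=cv2.undistortPoints(np.stack([u,v],-1).reshape(-1,1,2).astype(float),K(c),dist(c)).reshape(480,640,2)
    P=np.concatenate([p*d[...,None],d[...,None]],-1)
    V=np.array(c['view']); W=(P-V[:3,3])@V[:3,:3]
    W[d==0]=np.nan
    return im,d,W
def project(name,X,c=None):
    c=c or calibration(name);V=np.array(c['view'])
    X=np.atleast_2d(X).astype(float)
    return cv2.projectPoints(X,cv2.Rodrigues(V[:3,:3])[0],V[:3,3],K(c),dist(c))[0].reshape(-1,2)
def save(n,im): cv2.imwrite('pics/'+n,cv2.cvtColor(im,cv2.COLOR_RGB2BGR))
E
python3 - <<'E'
from h import *
print(read_state())
for n in('scene','side'):
    im,d,W=cloud(n); save(n+'0.png',im); np.savez('/tmp/'+n,im=im,d=d,W=W)
    print(n,np.array(calibration(n)['view']).round(2).tolist())
E
```

```text
{'t': 0.0, 'joint_pos': array([-1.01840665e+00,  2.55748429e-01,  1.07011595e-01, -4.54288184e-04,
       -1.42387418e+00, -2.84573915e-01]), 'joint_vel': array([ 9.43320238e-04,  1.07219944e-03, -7.88381555e-05,  9.40318777e-04,
       -2.37489869e-04,  1.24165116e-03]), 'joint_torque': array([ 1.56049755e-04, -3.86628807e+01,  2.37938261e+01,  5.36518648e+00,
       -6.10138333e-03, -6.49669246e-06]), 'eef_pos': array([ 145.55464765, -530.22629632,  403.80063335]), 'orientation': array([-3.14151438e+00, -1.86785128e-03,  1.83854510e+00]), 'wrist_force': array([0.52063091, 0.03425609, 0.86537251]), 'moment': array([ 0.01186058,  0.01188798, -0.0269093 ]), 'opening': 85.69371075120276}
scene [[-0.9, -0.45, -0.02, 645.54], [-0.26, 0.56, -0.79, 30.68], [0.36, -0.7, -0.61, 1309.68], [0.0, 0.0, 0.0, 1.0]]
side [[0.99, -0.17, -0.0, -466.05], [-0.06, -0.35, -0.93, 254.21], [0.16, 0.92, -0.36, 568.41], [0.0, 0.0, 0.0, 1.0]]
```

View pics/scene0.png

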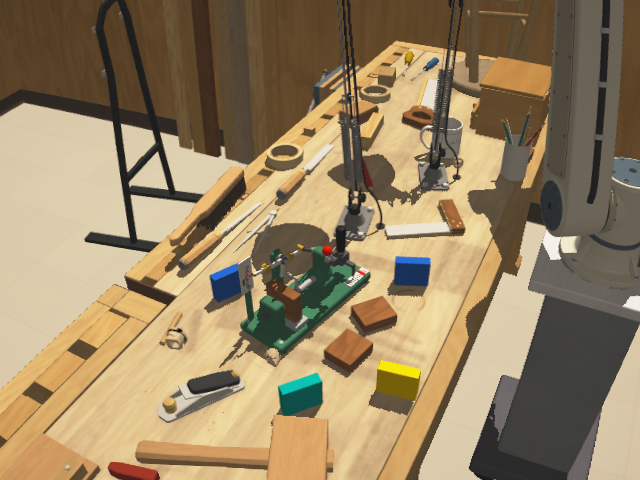

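View pics/side0.png

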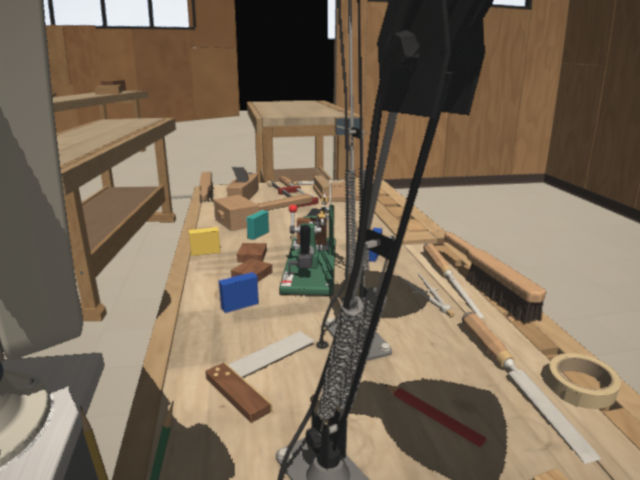

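The scene picture shows the gauge at (300,295), red knob (327,251), black handle (340,240), and blank_2 and blank_3 at (374,313) and (348,349). A lamp stands close behind the handle at (355,215). Candidates for the block: brown block in the gauge (283,300), which I choose; the blue (228,282), (411,271), turquoise (300,393), yellow (398,380) and flat walnut ones are not meant. Next I measure.

```bash
cat > m.py <<'E'
from h import *
from scipy.optimize import least_squares
z=np.load('/tmp/scene.npz'); im,W=z['im'],z['W']
hsv=cv2.cvtColor(im,cv2.COLOR_RGB2HSV)
def st(m,t):
    p=W[m&np.isfinite(W[...,0])]; print(t,len(p),np.median(p,0).round(1),p.min(0).round(),p.max(0).round()); return p
b=np.zeros((480,640),bool); b[220:350,230:375]=1
H,S,V=[hsv[...,i] for i in range(3)]
red=b&((H<5)|(H>175))&(S>180)&(V>120); 
r2=red.copy(); r2[265:]=0; r2[:,:318]=0;r2[:,338:]=0; st(r2,'knob')
r3=red.copy(); r3[:262]=0; st(r3,'band')
g=b&(H>50)&(H<90)&(S>80); p=st(g,'green')
base=p[(p[:,2]<35)&(p[:,2]>8)]; print(cv2.minAreaRect(base[:,:2].astype(np.float32)))
k=b.copy(); k[:,:334]=0;k[:,348:]=0;k[:226]=0;k[252:]=0; k&=(V<60); q=st(k,'handle'); 
q=q[(q[:,2]>85)]; print(np.median(q,0),len(q))
crop=cv2.resize(im[200:360,220:430],None,fx=3.8,fy=3.6,interpolation=cv2.INTER_CUBIC); save('crop1.png',crop)
E
python3 m.py
```

```text
knob 54 [496.7 416.1 150.7] [490. 242.   2.] [591. 422. 155.]
band 20 [472.  316.1  26.1] [463. 308.  22.] [594. 530. 142.]
green 4378 [526.  449.4  23.9] [454. 297.   8.] [618. 567. 139.]
((535.5267333984375, 423.5602722167969), (276.36138916015625, 109.58177947998047), 76.0977554321289)
handle 236 [508.4 333.7 113.6] [499. 161.  -0.] [577. 342. 138.]
[508.3311762  333.76324642 116.30056288] 221
```

View pics/crop1.png

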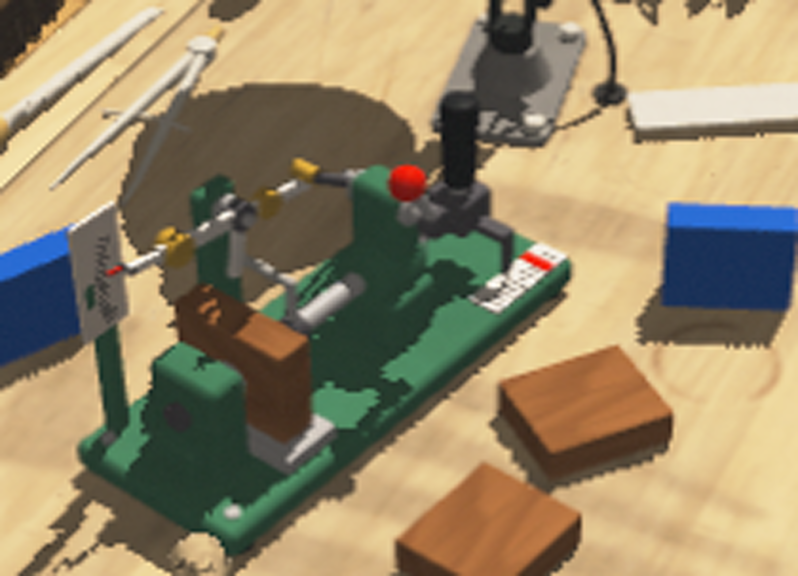

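The crop confirms the choice: red knob (407,183), black post (460,140), walnut block between jaw and anvil (245,360), red band (540,262). The base size, post position and knob x all agree with the description. Next I check the lamp clearance and look from the wrist.

```bash
cat >> h.py <<'E'
a=np.deg2rad(76.1); GY=np.array([np.cos(a),np.sin(a)]); GX=np.array([GY[1],-GY[0]]); G0=np.array([535.5,423.6])
def g2w(x,y,z): return np.r_[G0+x*GX+y*GY,z]
def w2g(W): d=W[...,:2]-G0; return np.stack([d@GX,d@GY,W[...,2]],-1)
E
python3 - <<'E'
from h import *
for n in('scene','side'):
    z=np.load(f'/tmp/{n}.npz'); W=z['W'].reshape(-1,3); W=W[np.isfinite(W[:,0])]
    W=W[(abs(W[:,0]-550)<250)&(abs(W[:,1]-300)<300)]
    print(n)
    for lo in range(180,700,60):
        p=W[(W[:,2]>lo)&(W[:,2]<lo+60)]
        if len(p)>5: print(lo,len(p),np.percentile(p,[2,50,98],0)[:,:2].round().tolist())
    p=W[(W[:,2]>30)&(W[:,2]<180)&(W[:,1]<285)]
    if len(p): print('low',np.percentile(p,[2,50,98],0).round().tolist())
s=read_state(); 
for nm,q in(('knob',(-32,-17,0)),('handle',(0,-100,0))):
    w=g2w(*q); d=w-np.r_[s['eef_pos'][:2],0]; y=s['orientation'][2]
    print(nm,w, 'tool dx,dy',d@[np.cos(y),np.sin(y),0],d@[np.sin(y),-np.cos(y),0])
c=np.array(calibration('wrist')['view']);print('wristcam pos',-c[:3,:3].T@c[:3,3],c[2,:3])
E
```

```text
scene
180 423 [[548.0, 139.0], [563.0, 158.0], [585.0, 174.0]]
240 392 [[549.0, 147.0], [564.0, 165.0], [586.0, 184.0]]
300 256 [[549.0, 154.0], [565.0, 171.0], [580.0, 193.0]]
360 219 [[549.0, 163.0], [565.0, 180.0], [572.0, 204.0]]
420 227 [[547.0, 172.0], [564.0, 198.0], [572.0, 214.0]]
480 250 [[544.0, 181.0], [564.0, 213.0], [572.0, 223.0]]
540 17 [[544.0, 218.0], [548.0, 221.0], [566.0, 225.0]]
low [[344.0, 63.0, 31.0], [553.0, 146.0, 61.0], [770.0, 284.0, 176.0]]
side
180 392 [[549.0, 137.0], [557.0, 145.0], [573.0, 159.0]]
240 553 [[550.0, 142.0], [562.0, 154.0], [581.0, 181.0]]
300 508 [[550.0, 151.0], [566.0, 168.0], [580.0, 191.0]]
360 410 [[549.0, 160.0], [565.0, 176.0], [573.0, 201.0]]
420 426 [[548.0, 171.0], [565.0, 194.0], [573.0, 210.0]]
480 339 [[546.0, 179.0], [565.0, 210.0], [573.0, 219.0]]
low [[345.0, 71.0, 30.0], [526.0, 138.0, 59.0], [773.0, 278.0, 174.0]]
knob [500.35319587 414.78511717   0.        ] tool dx,dy 817.4913042338355 592.1519366473373
handle [511.47719575 326.52835184   0.        ] tool dx,dy 729.4359411161037 579.532387281201
wristcam pos [  68.84670858 -551.95803888  373.02447235] [ 0.29834924  0.08347655 -0.95079934]
```

```bash
python3 - <<'E'
from h import *
for n in('scene','side'):
    z=np.load(f'/tmp/{n}.npz'); W=z['W'].reshape(-1,3); W=W[np.isfinite(W[:,0])]
    W=W[(W[:,2]>60)&(W[:,0]>180)&(W[:,0]<1000)&(abs(W[:,1])<700)]
    print(n)
    for lo in range(60,1200,100):
        p=W[(W[:,2]>lo)&(W[:,2]<lo+100)]
        q,c=np.unique((p[:,:2]//60*60).astype(int),axis=0,return_counts=True)
        print(lo,[(*a,) for a,k in zip(q.tolist(),c) if k>25])
E
```

```text
scene
60 [(180, -300), (240, -600), (240, -540), (240, -480), (240, -300), (240, -240), (240, 540), (300, -480), (300, -300), (300, -240), (300, 240), (300, 540), (360, -480), (360, 240), (360, 600), (360, 660), (420, -480), (420, -360), (420, -300), (420, -180), (420, 600), (420, 660), (480, -300), (480, 120), (480, 300), (480, 360), (480, 420), (480, 480), (540, 120), (540, 360), (540, 420), (540, 480), (600, 480), (600, 540), (660, 420), (660, 480), (840, 120), (840, 180), (840, 240), (840, 300), (840, 360), (840, 420), (900, 120)]
160 [(180, 0), (240, -660), (240, -600), (240, -540), (240, -480), (300, -660), (300, -600), (300, -540), (300, -480), (360, -660), (360, -600), (360, -540), (360, -480), (420, -240), (420, -180), (480, -240), (480, -180), (540, 120), (600, 480)]
260 [(180, 0), (420, -300), (420, -240), (480, -720), (480, -300), (480, -240), (540, 120), (540, 180)]
360 [(180, -60), (180, 0), (420, -300), (480, -300), (540, 120), (540, 180)]
460 [(180, -60), (180, 0), (540, 180)]
560 []
660 []
760 []
860 []
960 []
1060 []
1160 []
side
60 [(240, -240), (300, -240), (360, -180), (420, -240), (420, -180), (480, -180), (480, 60), (480, 120), (480, 300), (480, 360), (480, 480), (540, 60), (540, 120), (540, 360), (540, 420), (540, 480), (600, 480), (840, 60), (840, 120), (840, 180), (840, 240), (840, 300), (840, 360), (900, 120)]
160 [(180, 0), (240, -240), (300, -240), (420, -240), (420, -180), (480, -240), (540, 120)]
260 [(180, -60), (180, 0), (420, -300), (420, -240), (480, -300), (480, -240), (540, 120), (540, 180)]
360 [(180, -60), (420, -360), (420, -300), (420, -240), (480, -360), (480, -300), (540, 120), (540, 180)]
460 [(180, -60), (420, -360), (420, -300), (480, -360), (480, -300), (540, 120), (540, 180)]
560 []
660 []
760 []
860 []
960 []
1060 []
1160 []
```

Request:
arm_command(moves=[{"travel": [0, 0, -4], "yaw": 0}, {"travel": [0, 0, -7], "yaw": -0.12}, {"travel": [3.5, 2.5, -7], "yaw": -0.24}, {"travel": [7, 5, -7], "yaw": -0.36}, {"travel": [10.5, 7.5, -7], "yaw": -0.48}, {"travel": [14, 9.5, -7], "yaw": -0.6}, {"travel": [17.5, 12, -7], "yaw": -0.72}, {"travel": [21, 14.5, -7], "yaw": -0.84}])

```text
validation failed for argument at $.mo...
```

```bash
cat >> h.py <<'E'
from scipy.spatial.transform import Rotation as R_
def rel(p,yaw=None):
    s=read_state(); R=R_.from_euler('xyz',s['orientation']).as_matrix()
    y0=s['orientation'][2]
    dy=0 if yaw is None else -((yaw-y0+np.pi)%(2*np.pi)-np.pi)
    return ((np.array(p)-s['eef_pos'])@R/10).round(2), round(dy,3)
def show():
    s=read_state(); e=s['eef_pos']; Rm=R_.from_euler('xyz',s['orientation']).as_matrix()
    print('t',round(s['t'],2),'tcp',e.round(1),'yaw',s['orientation'].round(3),'j',s['joint_pos'].round(2),'F',s['wrist_force'].round(1),'open',round(s['opening'],1),'grasp g',w2g(e+155*Rm[:,2]).round(1))
E
python3 -c "
from h import *
show();print(rel((335,-20,450)),rel((320,200,450)))"
```

```text
t 0.1 tcp [ 145.6 -530.2  403.9] yaw [-3.142e+00 -2.000e-03  1.839e+00] j [-1.02  0.26  0.11 -0.   -1.42 -0.28] F [-0.1 -0.7 -0.4] open 85.4 grasp g [ -149.5 -1019.3   248.9]
(array([44.2 , 31.77, -4.54]), 0) (array([65.81, 36.14, -4.5 ]), 0)
```

Rows apparently need "fingers" too.

Request:
arm_command(moves=[{"travel": [0, 0, -4], "yaw": 0, "fingers": 0}, {"travel": [0, 0, -7], "yaw": -0.12, "fingers": 0}, {"travel": [3.5, 2.5, -7], "yaw": -0.24, "fingers": 0}, {"travel": [7, 5, -7], "yaw": -0.36, "fingers": 0}, {"travel": [10.5, 7.5, -7], "yaw": -0.48, "fingers": 0}, {"travel": [14, 9.5, -7], "yaw": -0.6, "fingers": 0}, {"travel": [17.5, 12, -7], "yaw": -0.72, "fingers": 0}, {"travel": [21, 14.5, -7], "yaw": -0.84, "fingers": 0}])

```text
t: 0.77
eef_pos: [227.7, -292.7, 474.3]
orientation: [3.141, -0.0, 2.684]
wrist_force: [1.2, 0.6, 0.2]
opening: 85.2
```

```bash
python3 -c "
from h import *
show();print(rel((335,-20,450)),rel((320,200,450)))"
```

```text
t 0.77 tcp [ 227.7 -292.7  474.3] yaw [ 3.141 -0.     2.684] j [-0.48 -0.12 -0.13 -0.   -1.57  0.02] F [1.2 0.6 0.2] open 85.2 grasp g [-126.8 -769.2  319.3]
(array([ 2.43, 29.21,  2.44]), 0) (array([13.51, 48.27,  2.45]), 0)
```

Request:
arm_command(moves=[{"travel": [0.3, 3.7, 0], "yaw": -0.12, "fingers": 0}, {"travel": [0.6, 7.4, 0], "yaw": -0.24, "fingers": 0}, {"travel": [0.9, 11, 0], "yaw": -0.36, "fingers": 0}, {"travel": [1.2, 14.6, 0.5], "yaw": -0.48, "fingers": 0}, {"travel": [1.5, 18.3, 1], "yaw": -0.6, "fingers": 0}, {"travel": [1.8, 22, 1.5], "yaw": -0.72, "fingers": 0}, {"travel": [2.1, 25.6, 2], "yaw": -0.84, "fingers": 0}, {"travel": [2.4, 29.2, 2.5], "yaw": -0.9, "fingers": 0}])

```text
t: 1.43
eef_pos: [336.7, -20.7, 449.5]
orientation: [3.141, 0.001, -2.698]
wrist_force: [1.9, -1.4, -0.5]
opening: 85.5
```

```bash
python3 -c "
from h import *
show();print(rel((340,280,430),-1.813),rel((395,310,430),-1.813))"
```

```text
t 1.43 tcp [336.7 -20.7 449.5] yaw [ 3.141e+00  1.000e-03 -2.698e+00] j [ 0.41 -0.19 -0.25 -0.   -1.52  0.03] F [ 1.9 -1.4 -0.5] open 85.5 grasp g [ -86.2 -479.   294.5]
(array([-13.21,  27.01,   1.96]), np.float64(-0.885)) (array([-19.47,  27.36,   1.96]), np.float64(-0.885))
```

Request:
arm_command(moves=[{"travel": [-1.6, 3.4, 0], "yaw": -0.12, "fingers": 0}, {"travel": [-3.3, 6.8, 0], "yaw": -0.24, "fingers": 0}, {"travel": [-5, 10.1, 0], "yaw": -0.36, "fingers": 0}, {"travel": [-6.6, 13.5, 0.5], "yaw": -0.48, "fingers": 0.2}, {"travel": [-8.3, 16.9, 1], "yaw": -0.6, "fingers": 0.4}, {"travel": [-9.9, 20.3, 1.5], "yaw": -0.72, "fingers": 0.5}, {"travel": [-11.6, 23.7, 2], "yaw": -0.84, "fingers": 0.5}, {"travel": [-13.2, 27, 2], "yaw": -0.885, "fingers": 0.5}])

```text
t: 2.1
eef_pos: [341.5, 279.8, 428.4]
orientation: [3.14, -0.002, -1.813]
wrist_force: [0.7, -0.4, -0.4]
opening: 43.0
```

```bash
python3 -c "
from h import *
show();print(rel((*g2w(-32,-17,0)[:2],410),-1.813))
c=np.array(calibration('wrist')['view']);print(-c[:3,:3].T@c[:3,3],c[2,:3])
im,d,W=cloud('wrist');save('w1.png',im);np.savez('/tmp/wrist',im=im,d=d,W=W)"
```

```text
t 2.1 tcp [341.5 279.8 428.4] yaw [ 3.140e+00 -2.000e-03 -1.813e+00] j [ 1.04  0.03 -0.1  -0.   -1.44  0.29] F [ 0.7 -0.4 -0.4] open 43.0 grasp g [-154.  -186.5  273.4]
(array([-16.92, -12.2 ,   1.8 ]), np.float64(0.0))
[418.52420443 259.94805463 397.41368366] [-0.30237515  0.0731921  -0.95037476]
```

View pics/w1.png

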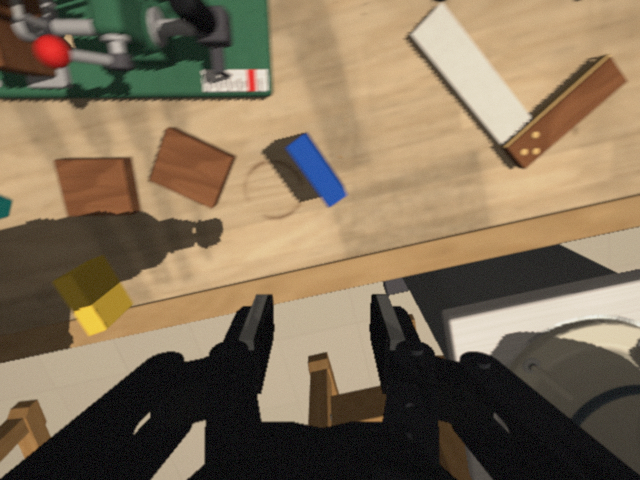

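The wrist view shows the knob at (51,51), its bar to the shaft at about (120,55), the post top at (195,12), and the index (215,78) left of the red band (252,80).

```bash
cat > k.py <<'E'
from h import *
def knob(name,cl=None):
    im,d,W=cl or cloud(name)
    hsv=cv2.cvtColor(im,cv2.COLOR_RGB2HSV); H,S,V=[hsv[...,i] for i in range(3)]
    m=((H<6)|(H>174))&(S>160)&(V>70)&(W[...,2]>125)&(W[...,2]<170)
    m&=np.linalg.norm(w2g(W)[...,:2]-[-32,-35],axis=-1)<50
    P=W[m]; 
    from scipy.optimize import least_squares
    c=np.array(calibration(name)['view']); cam=-c[:3,:3].T@c[:3,3]
    u=cam-P.mean(0);u/=np.linalg.norm(u)
    r=least_squares(lambda x:np.linalg.norm(P-x,axis=1)-9.5,P.mean(0)-6*u,loss='soft_l1')
    print(name,len(P),'knob g',w2g(r.x).round(1)); return r.x
if __name__=='__main__':
    for n in('scene','wrist'):
        z=np.load(f'/tmp/{n}.npz'); knob(n,(z['im'],z['d'],z['W']))
    G=w2g(z['W']); im=z['im']
    m=(abs(G[...,0])<25)&(abs(G[...,1]+100)<30)&(G[...,2]>120)&(G[...,2]<145); p=G[m]; print('post',len(p),np.median(p,0),p.min(0),p.max(0))
    hsv=cv2.cvtColor(im,cv2.COLOR_RGB2HSV); m=((hsv[...,0]<6)|(hsv[...,0]>174))&(hsv[...,1]>160)&(G[...,2]<35)&(G[...,2]>10); m[:,:230]=0; m[:,280:]=0; print('band',m.sum(),np.median(G[m],0))
    sc=np.load('/tmp/scene.npz'); print(G[55,118],G[78,215])
E
python3 k.py
```

```text
scene 76 knob g [-33.9 -19.4 144.5]
wrist 808 knob g [-31.1 -19.4 143.5]
post 601 [  -4.32007389 -103.04702692  133.28363025] [  -9.37969451 -111.37154194  120.02763995] [  2.49150038 -90.8281103  138.00044483]
band 79 [ -35.74696119 -120.47086095   24.65373157]
[-28.34435668 -42.47774474 113.14390412] [-33.26457687 -86.03862763  24.95079432]
```

Request:
arm_command(moves=[{"travel": [-3, -2.2, 0], "yaw": 0, "fingers": 0.5}, {"travel": [-6, -4.4, 0], "yaw": 0, "fingers": 0.5}, {"travel": [-9, -6.6, 0], "yaw": 0, "fingers": 0.5}, {"travel": [-12, -8.8, 0], "yaw": 0, "fingers": 0.5}, {"travel": [-15, -11, 0.5], "yaw": 0, "fingers": 0.5}, {"travel": [-16.7, -12.3, 2], "yaw": 0, "fingers": 0.5}, {"travel": [-16.7, -12.3, 5], "yaw": 0, "fingers": 0.5}, {"travel": [-16.7, -12.3, 8], "yaw": 0, "fingers": 0.5}])

```text
t: 2.82
eef_pos: [503.7, 410.3, 347.6]
orientation: [3.141, 0.0, -1.82]
wrist_force: [-0.6, 0.2, 0.2]
opening: 42.6
```

```bash
python3 -c "
from h import *
from k import knob
show();print(rel((*g2w(-31.5,-19.4,0)[:2],301),-1.813))
cl=cloud('wrist');save('w2.png',cl[0]);knob('wrist',cl)
print(project('wrist',g2w(-32,-19.4,143)))
Rm=R_.from_euler('xyz',read_state()['orientation']).as_matrix();e=read_state()['eef_pos']
print('grasp pt px',project('wrist',e+155*Rm[:,2]), project('wrist',e+170*Rm[:,2]))"
```

```text
t 2.82 tcp [503.7 410.3 347.6] yaw [ 3.141  0.    -1.82 ] j [ 0.92  0.47  0.28 -0.   -1.38  0.4 ] F [-0.6  0.2  0.2] open 42.6 grasp g [-27.7 -20.6 192.6]
(array([-0.11,  0.38,  4.66]), np.float64(-0.007))
wrist 849 knob g [-31.2 -19.3 143.5]
[[310.85722689 289.76820147]]
grasp pt px [[319.84490578 333.37224846]] [[319.9962909  314.32766679]]
```

View pics/w2.png

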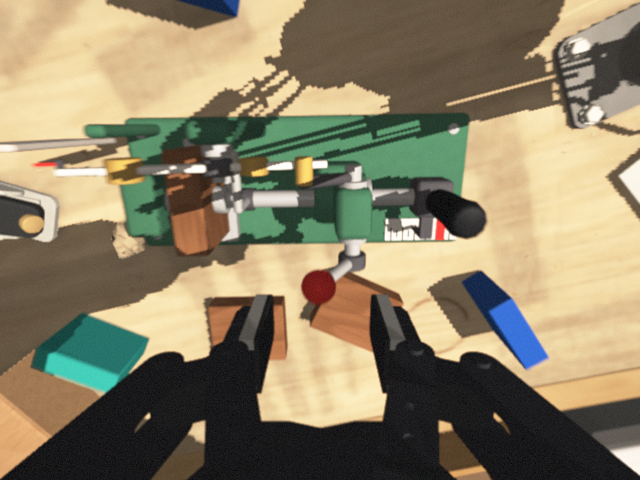

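The knob (319,287) lies between the fingers, and the post (455,210) is clear. I go down over the knob and push towards -y with the left finger.

Request:
arm_command(moves=[{"travel": [-0.1, 0.4, 2.3], "yaw": 0, "fingers": 0.5}, {"travel": [-0.1, 0.4, 4.6], "yaw": 0, "fingers": 0.5}, {"travel": [-0.1, 0.4, 4.6], "yaw": 0, "fingers": 0.5}, {"travel": [0.8, 0.4, 4.6], "yaw": 0, "fingers": 0.5}, {"travel": [1.7, 0.4, 4.6], "yaw": 0, "fingers": 0.5}, {"travel": [2.6, 0.4, 4.6], "yaw": 0, "fingers": 0.5}, {"travel": [3.5, 0.4, 4.6], "yaw": 0, "fingers": 0.5}, {"travel": [4.4, 0.4, 4.6], "yaw": 0, "fingers": 0.5}])

```text
t: 3.53
eef_pos: [488.2, 367.3, 306.5]
orientation: [-3.139, 0.005, -1.819]
wrist_force: [0.6, 2.3, 1.7]
opening: 43.0
```

```bash
python3 -c "
from h import *
from k import knob
show();knob('wrist');knob('scene')"
```

```text
t 3.53 tcp [488.2 367.3 306.5] yaw [-3.139  0.005 -1.819] j [ 0.9   0.42  0.09  0.   -1.24  0.42] F [0.6 2.3 1.7] open 43.0 grasp g [-32.  -65.3 151.5]
wrist 1620 knob g [-30.9 -53.9 146.7]
scene 18 knob g [-33.3 -53.4 148.7]
```

Request:
arm_command(moves=[{"travel": [0.3, 0, 0], "yaw": 0, "fingers": 0.5}, {"travel": [0.6, 0, 0], "yaw": 0, "fingers": 0.5}, {"travel": [0.9, 0, 0], "yaw": 0, "fingers": 0.5}, {"travel": [1.1, 0, 0], "yaw": 0, "fingers": 0.5}, {"travel": [1.2, 0, 0], "yaw": 0, "fingers": 0.5}, {"travel": [1.2, 0, 0], "yaw": 0, "fingers": 0.5}, {"travel": [1.2, 0, 0], "yaw": 0, "fingers": 0.5}, {"travel": [1.2, 0, 0], "yaw": 0, "fingers": 0.5}])

```text
t: 4.3
eef_pos: [485.1, 357.5, 303.6]
orientation: [-3.141, 0.003, -1.819]
wrist_force: [2.5, 6.8, -1.5]
opening: 42.5
```

```bash
python3 -c "
from h import *
from k import knob
show();cl=cloud('wrist');knob('wrist',cl);knob('scene');save('w3.png',cl[0])"
```

```text
t 4.3 tcp [485.1 357.5 303.6] yaw [-3.141e+00  3.000e-03 -1.819e+00] j [ 0.89  0.4   0.06 -0.   -1.23  0.43] F [ 2.5  6.8 -1.5] open 42.5 grasp g [-33.  -75.7 148.6]
wrist 1598 knob g [-30.8 -64.3 141.9]
scene 11 knob g [-34.  -58.5 146. ]
```

Request:
arm_command(moves=[{"travel": [0.15, 0, 0], "yaw": 0, "fingers": 0.5}, {"travel": [0.15, 0, 0], "yaw": 0, "fingers": 0.5}, {"travel": [0, 0, 0], "yaw": 0, "fingers": 0.5}, {"travel": [-0.5, 0, 0], "yaw": 0, "fingers": 0.5}, {"travel": [-1, 0, 0], "yaw": 0, "fingers": 0.5}, {"travel": [-1, 0, 0], "yaw": 0, "fingers": 0.5}, {"travel": [-1, 0, 0], "yaw": 0, "fingers": 0.5}, {"travel": [-1, 0, 0], "yaw": 0, "fingers": 0.5}])

```text
t: 5.07
eef_pos: [487.3, 365.6, 303.2]
orientation: [3.141, -0.001, -1.82]
wrist_force: [-0.3, 0.2, -0.4]
opening: 42.8
```

Request:
arm_command(moves=[{"travel": [0, 0, 0], "yaw": 0, "fingers": 0.5}, {"travel": [0, 0, 0], "yaw": 0, "fingers": 0.5}, {"travel": [0, 0, 0], "yaw": 0, "fingers": 0.5}, {"travel": [0, 0, 0], "yaw": 0, "fingers": 0.5}, {"travel": [0, 0, 0], "yaw": 0, "fingers": 0.5}, {"travel": [0, 0, 0], "yaw": 0, "fingers": 0.5}, {"travel": [0, 0, 0], "yaw": 0, "fingers": 0.5}, {"travel": [0, 0, 0], "yaw": 0, "fingers": 0.5}])

```text
t: 5.73
eef_pos: [487.4, 365.9, 303.7]
orientation: [-3.142, 0.0, -1.82]
wrist_force: [-0.1, 0.6, -0.8]
opening: 43.0
```

```bash
python3 -c "
from h import *
from k import knob
show();knob('wrist');im,d,W=cloud('scene');G=w2g(W)
a=np.load('/tmp/scene.npz')['im']
f=lambda i:cv2.resize(i[225:345,230:350],None,fx=3.3,fy=4.5,interpolation=cv2.INTER_CUBIC)
save('p.png',np.hstack([f(a),f(im)]))"
```

```text
t 5.73 tcp [487.4 365.9 303.7] yaw [-3.142  0.    -1.82 ] j [ 0.9   0.42  0.08 -0.   -1.24  0.42] F [-0.1  0.6 -0.8] open 43.0 grasp g [-32.9 -67.5 148.7]
wrist 1587 knob g [-30.8 -64.2 141.9]
```

View pics/p.png

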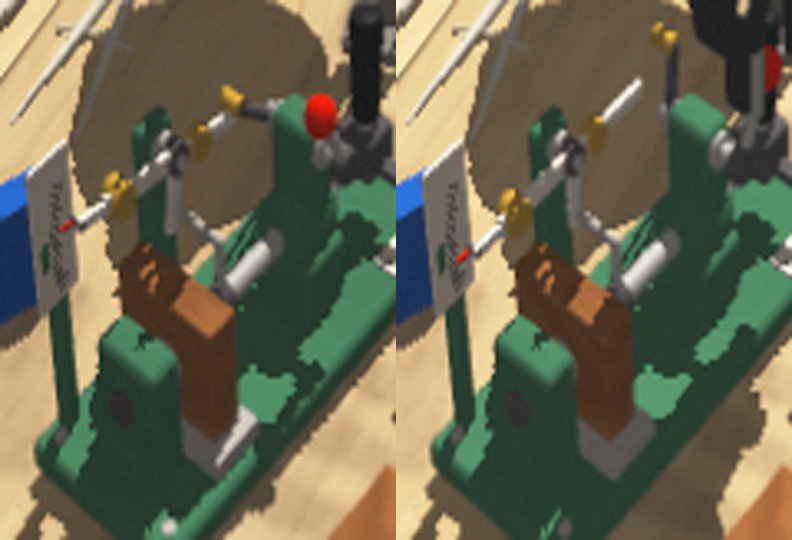

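The right half, after the drop, shows the pointer tip lowered from (65,225) to (462-396=66,258), level with the green mark and at rest, with the knob swung over. Now I swing the lock back.

Request:
arm_command(moves=[{"travel": [-0.8, 0, 0], "yaw": 0, "fingers": 0.5}, {"travel": [-1.6, 0, 0], "yaw": 0, "fingers": 0.5}, {"travel": [-2.4, 0, 0], "yaw": 0, "fingers": 0.5}, {"travel": [-3.2, 0, 0], "yaw": 0, "fingers": 0.5}, {"travel": [-4, 0, 0], "yaw": 0, "fingers": 0.5}, {"travel": [-4.7, 0, 0], "yaw": 0, "fingers": 0.5}, {"travel": [-5.3, 0, 0], "yaw": 0, "fingers": 0.5}, {"travel": [-5.7, 0, 0], "yaw": 0, "fingers": 0.5}])

```text
t: 6.5
eef_pos: [501.5, 421.9, 303.1]
orientation: [3.141, -0.001, -1.819]
wrist_force: [-0.9, -3.2, -0.7]
opening: 42.3
```

```bash
python3 -c "
from h import *
from k import knob
show();knob('wrist')"
```

```text
t 6.5 tcp [501.5 421.9 303.1] yaw [ 3.141e+00 -1.000e-03 -1.819e+00] j [ 0.94  0.51  0.22  0.   -1.29  0.38] F [-0.9 -3.2 -0.7] open 42.3 grasp g [-32.6 -10.  148.1]
wrist 1706 knob g [-31.2 -23.  145.3]
```

Request:
arm_command(moves=[{"travel": [-0.2, 0, 0], "yaw": 0, "fingers": 0.5}, {"travel": [-0.35, 0, 0], "yaw": 0, "fingers": 0.5}, {"travel": [-0.45, 0, 0], "yaw": 0, "fingers": 0.5}, {"travel": [-0.5, 0, 0], "yaw": 0, "fingers": 0.5}, {"travel": [-0.5, 0, 0], "yaw": 0, "fingers": 0.5}, {"travel": [-0.5, 0, 0], "yaw": 0, "fingers": 0.5}, {"travel": [-0.5, 0, 0], "yaw": 0, "fingers": 0.5}, {"travel": [-0.5, 0, 0], "yaw": 0, "fingers": 0.5}])

```text
t: 7.22
eef_pos: [502.6, 426.0, 303.8]
orientation: [3.141, 0.0, -1.82]
wrist_force: [-1.0, -4.7, -0.1]
opening: 42.6
```

```bash
python3 -c "
from h import *
from k import knob
show();knob('wrist')"
```

```text
t 7.22 tcp [502.6 426.  303.8] yaw [ 3.141  0.    -1.82 ] j [ 0.94  0.51  0.23 -0.   -1.29  0.38] F [-1.  -4.7 -0.1] open 42.6 grasp g [-32.6  -5.6 148.8]
wrist 1624 knob g [-31.2 -18.3 142.9]
```

Request:
arm_command(moves=[{"travel": [-0.2, 0, 0], "yaw": 0, "fingers": 0.5}, {"travel": [-0.2, 0, 0], "yaw": 0, "fingers": 0.5}, {"travel": [-0.3, 0, 0], "yaw": 0, "fingers": 0.5}, {"travel": [-0.3, 0, 0], "yaw": 0, "fingers": 0.5}, {"travel": [-0.3, 0, 0], "yaw": 0, "fingers": 0.5}, {"travel": [-0.3, 0, 0], "yaw": 0, "fingers": 0.5}, {"travel": [-0.3, 0, 0], "yaw": 0, "fingers": 0.5}, {"travel": [-0.3, 0, 0], "yaw": 0, "fingers": 0.5}])

```text
t: 7.93
eef_pos: [503.3, 428.2, 303.6]
orientation: [3.141, -0.002, -1.82]
wrist_force: [-2.4, -6.7, 0.6]
opening: 42.5
```

```bash
python3 -c "
from h import *
from k import knob
show();knob('wrist')"
```

```text
t 7.93 tcp [503.3 428.2 303.6] yaw [ 3.141e+00 -2.000e-03 -1.820e+00] j [ 0.94  0.52  0.24  0.   -1.3   0.38] F [-2.4 -6.7  0.6] open 42.5 grasp g [-32.4  -3.6 148.6]
wrist 1606 knob g [-31.2 -16.6 141.9]
```

Request:
arm_command(moves=[{"travel": [0.6, 0, 0], "yaw": 0, "fingers": 0.5}, {"travel": [1.2, 0, 0], "yaw": 0, "fingers": 0.5}, {"travel": [1.2, 0, -3], "yaw": 0, "fingers": 0.5}, {"travel": [1.2, 0, -6], "yaw": 0, "fingers": 0.5}, {"travel": [3.5, -1, -6.5], "yaw": 0, "fingers": 0.45}, {"travel": [6, -2, -6.5], "yaw": 0, "fingers": 0.45}, {"travel": [8, -2.6, -6.5], "yaw": 0, "fingers": 0.45}, {"travel": [8.5, -2.8, -6.5], "yaw": 0, "fingers": 0.45}])

```text
t: 8.65
eef_pos: [509.8, 337.5, 370.3]
orientation: [-3.14, 0.004, -1.821]
wrist_force: [0.2, -0.1, 0.5]
opening: 47.3
```

```bash
python3 -c "
from h import *
from k import knob
show();cl=cloud('wrist');knob('wrist',cl);knob('scene');G=w2g(cl[2])
m=(abs(G[...,0])<25)&(abs(G[...,1]+100)<30)&(G[...,2]>133)&(G[...,2]<141); p=G[m]; print('post top',len(p),np.median(p,0),p.min(0),p.max(0))
print(rel(g2w(0,-101.5,270),-1.813))
save('w4.png',cl[0])"
```

```text
t 8.65 tcp [509.8 337.5 370.3] yaw [-3.14   0.004 -1.821] j [ 0.84  0.39  0.21 -0.   -1.39  0.48] F [ 0.2 -0.1  0.5] open 47.3 grasp g [ -3.9 -89.2 215.3]
wrist 700 knob g [-31.2 -16.7 141.9]
scene 71 knob g [-33.7 -16.9 143.4]
post top 715 [   2.49236246 -100.25465942  135.30855416] [  -8.07563264 -109.62362667  133.02547089] [ 11.53249194 -90.5903401  137.89215283]
(array([ 1.34, -0.45,  9.98]), np.float64(-0.008))
```

View pics/w4.png

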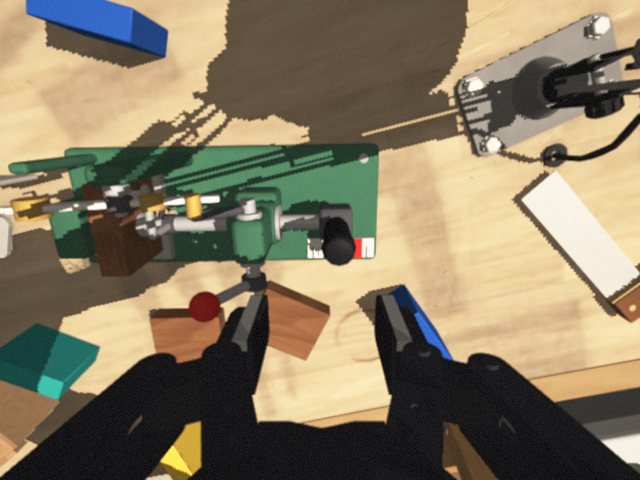

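The knob is locked at (205,306) and the post top (338,245) is slightly left of the finger centre, as computed. I move over it and down.

Request:
arm_command(moves=[{"travel": [1.35, -0.6, 0], "yaw": 0, "fingers": 0.45}, {"travel": [1.35, -0.6, 2], "yaw": 0, "fingers": 0.45}, {"travel": [1.35, -0.6, 4], "yaw": 0, "fingers": 0.45}, {"travel": [1.35, -0.6, 6], "yaw": 0, "fingers": 0.45}, {"travel": [1.35, -0.6, 8], "yaw": 0, "fingers": 0.45}, {"travel": [1.35, -0.6, 10], "yaw": 0, "fingers": 0.45}, {"travel": [1.35, -0.6, 10], "yaw": 0, "fingers": 0.45}, {"travel": [1.35, -0.6, 10], "yaw": 0, "fingers": 0.45}])

```text
t: 9.42
eef_pos: [512.0, 325.5, 268.1]
orientation: [3.141, -0.002, -1.819]
wrist_force: [0.5, -0.4, -0.3]
opening: 46.9
```

```bash
python3 -c "
from h import *
from k import knob
show();a=np.load('/tmp/scene.npz')['im'];b=cloud('scene')[0]
for i in(a,b):
    h=cv2.cvtColor(i,cv2.COLOR_RGB2HSV)[265:295,244:256]; m=((h[...,0]<8)|(h[...,0]>172))&(h[...,1]>150)&(h[...,2]>120)
    print('tip',m.sum(),np.argwhere(m).mean(0)+[265,244])
g=lambda i:cv2.resize(i[225:305,230:380],None,fx=5,fy=3.7,interpolation=cv2.INTER_CUBIC)
save('p2.png',np.vstack([g(a),g(b)]))"
```

```text
t 9.42 tcp [512.  325.5 268.1] yaw [ 3.141e+00 -2.000e-03 -1.819e+00] j [ 0.82  0.44  0.02  0.   -1.15  0.5 ] F [ 0.5 -0.4 -0.3] open 46.9 grasp g [   0.7 -101.1  113.1]
tip 4 [274.5 249.5]
tip 6 [272.5 250. ]
```

View pics/p2.png

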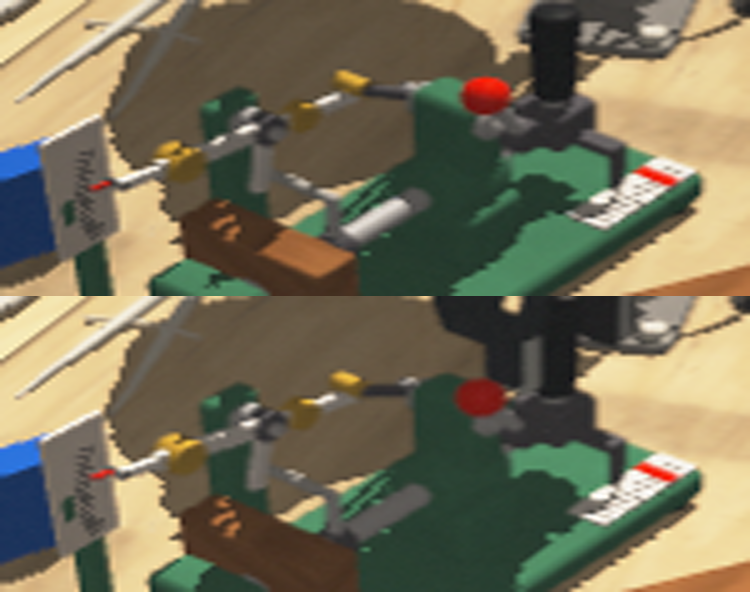

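The lower half (now) shows the pointer tip back up (105,475), as in the upper half, the lock over, and a finger beside the post. I grip the post.

Request:
arm_command(moves=[{"travel": [0, 0, 0], "yaw": 0, "fingers": 0.6}, {"travel": [0, 0, 0], "yaw": 0, "fingers": 0.7}, {"travel": [0, 0, 0], "yaw": 0, "fingers": 0.8}, {"travel": [0, 0, 0], "yaw": 0, "fingers": 0.9}, {"travel": [0, 0, 0], "yaw": 0, "fingers": 0.9}, {"travel": [0, 0, 0], "yaw": 0, "fingers": 0.9}, {"travel": [0, 0, 0], "yaw": 0, "fingers": 0.9}, {"travel": [0, 0, 0], "yaw": 0, "fingers": 0.9}], force=40)

```text
t: 10.13
eef_pos: [512.5, 326.1, 270.3]
orientation: [-3.139, 0.004, -1.819]
wrist_force: [-0.4, 5.5, 5.6]
opening: 19.2
```

```bash
python3 -c "
from h import *
show()"
```

```text
t 10.13 tcp [512.5 326.1 270.3] yaw [-3.139  0.004 -1.819] j [ 0.82  0.44  0.02 -0.   -1.15  0.5 ] F [-0.4  5.5  5.6] open 19.2 grasp g [  1.5 -99.5 115.3]
```

Request:
arm_command(moves=[{"travel": [0.3, 0, 0], "yaw": 0, "fingers": 0.9}, {"travel": [0.6, 0, 0], "yaw": 0, "fingers": 0.9}, {"travel": [1.0, 0, 0], "yaw": 0, "fingers": 0.9}, {"travel": [1.4, 0, 0], "yaw": 0, "fingers": 0.9}, {"travel": [1.8, 0, 0], "yaw": 0, "fingers": 0.9}, {"travel": [2.1, 0, 0], "yaw": 0, "fingers": 0.9}, {"travel": [2.2, 0, 0], "yaw": 0, "fingers": 0.9}, {"travel": [2.2, 0, 0], "yaw": 0, "fingers": 0.9}])

```text
t: 10.8
eef_pos: [507.4, 305.2, 270.3]
orientation: [-3.139, 0.006, -1.819]
wrist_force: [2.1, 6.6, 3.3]
opening: 19.4
```

Request:
arm_command(moves=[{"travel": [0, 0, 0], "yaw": 0, "fingers": 0.9}, {"travel": [0, 0, 0], "yaw": 0, "fingers": 0.9}, {"travel": [0, 0, 0], "yaw": 0, "fingers": 0.9}, {"travel": [0, 0, 0], "yaw": 0, "fingers": 0.9}, {"travel": [0, 0, 0], "yaw": 0, "fingers": 0.9}, {"travel": [0, 0, 0], "yaw": 0, "fingers": 0.9}, {"travel": [0, 0, 0], "yaw": 0, "fingers": 0.9}, {"travel": [0, 0, 0], "yaw": 0, "fingers": 0.9}])

```text
t: 11.47
eef_pos: [507.4, 305.4, 270.3]
orientation: [-3.139, 0.006, -1.819]
wrist_force: [1.2, 8.4, 3.5]
opening: 18.8
```

```bash
python3 -c "
from h import *
from k import knob
show();w=cloud('wrist');b=cloud('scene');knob('scene',b)
u=cv2.resize(b[0][225:335,230:380],(560,400),interpolation=cv2.INTER_CUBIC)
px=project('scene',g2w(-35,-110,25))[0].astype(int);print(px)
v=cv2.resize(b[0][px[1]-14:px[1]+20,px[0]-24:px[0]+24],(230,163),interpolation=cv2.INTER_CUBIC)
q=project('wrist',g2w(-35,-115,25))[0].astype(int);print(q)
x=cv2.resize(w[0][max(q[1]-40,0):q[1]+40,max(q[0]-60,0):q[0]+60],(230,160))
c=np.zeros((400,230,3),np.uint8);c[:163]=v;c[200:360]=x
save('p3.png',np.hstack([u,c]))"
```

```text
t 11.47 tcp [507.4 305.4 270.3] yaw [-3.139  0.006 -1.819] j [ 0.81  0.41 -0.02 -0.   -1.13  0.52] F [1.2 8.4 3.5] open 18.8 grasp g [   1.6 -120.5  115.3]
scene 75 knob g [-33.1 -16.7 143.3]
[356 275]
[313 306]
```

View pics/p3.png

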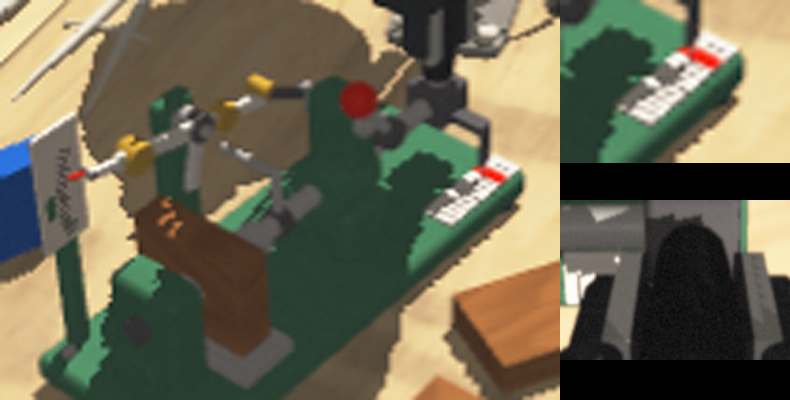

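The picture shows the index (487,160) at the red band (490,175), the block standing, and the pointer lifted. I check the jaw draw numerically.

```bash
python3 -c "
from h import *
z=np.load('/tmp/scene.npz');b=cloud('scene')
for im,W in((z['im'],z['W']),(b[0],b[2])):
    G=w2g(W);h=cv2.cvtColor(im,cv2.COLOR_RGB2HSV)
    m=(G[...,0]>-45)&(G[...,0]<-22)&(G[...,1]>-135)&(G[...,1]<-70)
    i=m&(G[...,2]>32)&(G[...,2]<70)&(h[...,1]<90)
    r=m&(G[...,2]<32)&((h[...,0]<6)|(h[...,0]>174))&(h[...,1]>150)
    print('index',i.sum(),np.median(G[i],0).round(1),np.percentile(G[i][:,1],[5,95]).round(1),'band',r.sum(),G[r].mean(0).round(1),np.percentile(G[r][:,1],[5,95]).round(1))
    k=(G[...,2]>60)&(G[...,2]<72)&(abs(G[...,0])<14)&(G[...,1]<-80)&(G[...,1]>-145); print('jawblk',np.median(G[k],0).round(1),np.percentile(G[k][:,1],[3,97]).round(1))
show()"
```

```text
index 62 [-33.1 -98.4  55.4] [-104.3  -94. ] band 20 [ -36.2 -121.5   25.9] [-124.9 -118.2]
jawblk [-11.7 -91.1  67.7] [-111.2  -86.1]
index 51 [ -32.2 -119.    56.7] [-125.7 -115.2] band 15 [ -36.3 -121.1   25.5] [-124.2 -117.8]
jawblk [  -5.  -107.8   67.8] [-129.9  -89.2]
t 11.62 tcp [507.4 305.5 270.3] yaw [-3.139  0.006 -1.819] j [ 0.81  0.41 -0.02 -0.   -1.13  0.52] F [1.6 7.3 3.8] open 19.1 grasp g [   1.6 -120.5  115.3]
```

The draw is about 21 mm by the index and by the tool. I nudge 1 mm to mid-band, let it settle and hand in.

Request:
arm_command(moves=[{"travel": [0.05, 0, 0], "yaw": 0, "fingers": 0.9}, {"travel": [0.1, 0, 0], "yaw": 0, "fingers": 0.9}, {"travel": [0.1, 0, 0], "yaw": 0, "fingers": 0.9}, {"travel": [0.1, 0, 0], "yaw": 0, "fingers": 0.9}, {"travel": [0.1, 0, 0], "yaw": 0, "fingers": 0.9}, {"travel": [0.1, 0, 0], "yaw": 0, "fingers": 0.9}, {"travel": [0.1, 0, 0], "yaw": 0, "fingers": 0.9}, {"travel": [0.1, 0, 0], "yaw": 0, "fingers": 0.9}])

```text
t: 12.28
eef_pos: [507.2, 304.6, 270.3]
orientation: [-3.139, 0.006, -1.819]
wrist_force: [1.3, 8.1, 3.6]
opening: 19.1
```

```bash
python3 -c "
from h import *
show(); print(hand_in())"
```

```text
t 12.28 tcp [507.2 304.6 270.3] yaw [-3.139  0.006 -1.819] j [ 0.8   0.41 -0.02 -0.   -1.13  0.52] F [1.3 8.1 3.6] open 19.1 grasp g [   1.6 -121.4  115.3]
the job is handed in; nothing more can be done
None
```

I finished the sequence and handed it in at 12.3 s. The gripper is still holding the black handle, with the jaw index in the red band.

- **Pointer reading:** I swung the lock to its free stop, and the pointer dropped onto the green mark. After about a second I swung the lock back until the push met its stop. The pointer was lifted again before I touched the jaw.
- **Jaw:** I gripped the handle at 40 N and drew it out. The last draw measurements were about 22 mm from the tool travel and, before a final 1 mm nudge, 20.6 mm from the index in the depth image. Both lie inside the 18–26 mm band. The sideways force was 8 N, close to the spring force expected there.
- **Other checks:** The last picture, taken before the nudge, shows the block on its rest and the lock still over. The arm touched nothing else that I saw.
- **Disagreements:** The lock knob ended about 2.5 mm further over than it started, so it sits slightly more fully locked than before. The tool and image figures for the draw differ by about 0.5 mm.

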